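# Hang the refill tray on the sprung lift hook

## Robot

A 7-joint arm with a two-finger parallel gripper is mounted at the origin on the work surface. World frame = base frame: x ahead of the robot, y to its left, z up, the work surface at z = 0. Lengths are in m, angles in rad, forces in N, time in s.
With the tool pointing down it reaches from about 0.4 to 0.85 m from the base axis. Payload 4.5 kg.
Tool frame: the origin (TCP) lies where the fingers leave the gripper's body, on its centre line; the fingertips stand 64 mm ahead of it and the grasp point (between the pads) lies 45 mm ahead of it; z points along the fingers, y is the line along which they close (so a half turn about z gives the same grasp; the last joint's range is limited). The gripper opens to 88 mm and grips with 3 to 60 N. Pads are 18 mm wide; open, the fingers measure 123 mm over their backs; the gripper's body (75 mm by 187 mm) begins 45 mm behind the grasp point.
Start: joints at [-1.263, 0.689, -0.195, 1.565, 0.157, 0.902, -0.215], TCP at [0.169, 0.602, 0.303] pointing down, gripper open.
Joint ranges: [-3.01, 3.01], [-0.46, 2.08], [-1.47, 1.51], [0.13, 2.56], [-1, 4.14], [0.04, 2.09], [-2.66, 2.66]. Speed limits (rad/s): [2.57, 2.57, 3.14, 3.14, 3.14, 3.14, 3.14].

## Interface

Orientations are given as a unit quaternion [x, y, z, w].
In Python, from plant import r gives the robot as it stands.
- The arm moves only by the tool play_rows, never from a script. Its arguments are lists of equal length, an entry for each row: "translation": the shift along the tool's x, y, z in m, a list of three; "delta_rot": the turn, a rotation vector about the tool's x, y, z in degrees, a list of three; "grip": the opening, from -1 (shut) to 1 (fully open). In form: {"translation": [[x, y, z], ...], "delta_rot": [[rx, ry, rz], ...], "grip": [grip, ...]}. A call has 1 to 20 rows; each row shifts and turns the commanded pose from where the row before left it, along the tool's axes as they then stand; what a row does not reach is not made up. A row lasts 1/8 s, in which the tool goes at most 62.5 mm and 10.7 degrees, less where a joint would pass 70% of its speed; a pose out of reach is approached as far as the arm can. A call with a gripper value outside its range is refused whole. The fingers move at their own pace and stop on an object; "squeeze" is the grip in N (left out, the last holds). Time passes only in rows, so rows that do not move let the fingers close. It gives the time, the measured TCP pose, the force, the opening and the grip force at its end, in the units of the state.
- r.get_state(): the state, without advancing time (a new reading comes with each control period).
- r.snapshot(name): name is "scene" or "top" or "wrist"; returns the picture (480x640x3 uint8, blue, green, red); there is no depth.
- r.get_calibration(name): a dict with "intrinsics" (3x3 intrinsics, pixels), "eye" and "rotation" of the camera in the world. Camera axes: x right, y up, looking along -z (the intrinsics and any distortion apply to the point x, -y, -z); pixel columns grow to the right and rows downward; lengths in m; the calibration is good to about 2 mm. A picture is of the moment at which its call begins: read the wrist's pose just before it. get_calibration takes no time and is no camera call; for the wrist camera it gives the pose at the moment of the call.
- r.finish_job(): hands the job in; it is judged then, once.
Trained networks look in the newest picture that a camera, given by its name, has taken for a name from the list of things; names that differ only in an ending like _2 or _b are one class to them, and where a whole thing is asked for, a point or a joint stands for the part that bears it (a point fixed in the world has none). Each returns a list of dicts, best first, with "confidence" (0 to 1); they miss things now and then, are a little off and sometimes report something else, mostly with a low value. They report only what shows in the picture. A call takes as long as a camera call. They do not tell look-alikes from the thing itself.
- r.look_for(camera, target): "point" ([x, y, z] in m, in world coordinates, good to about 4 mm: the middle of the surface that is visible of it).
- r.silhouettes(camera, target): "pixels" (480x640 bool, what is visible of it).
The state is a dict: "clock": time; "q": joint angles; "qd": joint speeds; "joint_torque": joint torques, N m; "tool_pos": TCP position; "eef_rot": TCP orientation; "contact_force": force on the tool from outside, world axes, zero at the start; "moment": the same for the moment, N m; "opening": opening from 0.0 (shut) to 1.0 (fully open); "finger_force": force on a finger pad.
Only numpy, scipy, OpenCV 4.12 (cv2) and the standard library are available. Lean on these libraries where they do the work, as an engineer would, in place of code of your own. Each camera call takes 0.05 s, during which the arm holds its last target. There are 200 camera calls.

## Task

Take the round knob above the sprung hook, draw the hook down against its pull and bring it in under the wire bail of the white refill tray, feeling for the bail so that the tray is not shoved along the bench (3 mm at most) or tipped over. Then let the hook rise steadily, never letting it fly up, until it is back at the top of its travel with the tray hanging from it by the bail, and let go with the tray at rest. Leave the jar, the cup and the tweezers alone.

Things in the scene. Friction and masses are not known exactly. Their poses are not given: they have to be found in the camera images.
- column: Fixed upright: grey square foot 110 mm wide, steel post 32 mm thick, 455 mm tall. Origin: centre of the foot's underside, on the bench. A collar on the post is sprung upward and carries a level swing arm (12 mm steel rod, ending 289 mm from the post's axis), on which the black block of the hook slides.
- lift (a joint): How far the collar, arm, hook and knob are drawn down, in m: 0 at the top (parked, where the spring holds it), at most 0.14. The net upward pull is about 10 N at the top and grows by 25 N per m drawn down; friction 0.3 N. It lifts the loaded tray (0.5 to 0.75 kg) and flies up if let go when down.
- swing (a joint): Swing of the arm about the post in rad, free-moving, range -0.8 to 0.9. 0: it lies along the column's +y; positive swings its end toward the column's +x (away from the robot).
- hook (a joint): How far the hook's black block has slid outward along the arm in m, free-moving, range -0.05 to 0.06. At 0 the hook's shank stands 180 mm from the post's axis.
- saddle (a point): Point on the axis of the hook's upright shank at the height of its inner floor (saddle), where the bail is to rest; 210 mm above the bench when parked. Hook: a J of 8 mm round steel rod, shank up 66 mm from the saddle to the black block (26 mm wide, top 85 mm above the saddle), foot along the hook's own -x (toward the robot at swing 0), its underside 8 mm below the saddle.
- hook_tip (a point): Top of the hook's upturned round tip: 22 mm from the shank's axis along the hook's own -x and 10 mm above the saddle. The opening between shank and tip is 14 mm wide.
- knob_mid (a point): Middle of the black rubber knob on top of the hook's block: upright cylinder 28 mm in diameter, 44 mm tall, straight above the shank, its middle 107 mm above the saddle. It swivels freely about its own upright axis, so the gripper need not turn with the arm.
- tray: Loose white tray, 180 mm (its x) by 110 mm (its y), walls 45 mm tall, holding eight black-capped canisters that are part of it, none higher than 45 mm. Origin: centre of the underside, z up, x away from the robot. Weighs 0.5 to 0.75 kg. Pushed, it slides at about 2 to 6 N. If the bail leans, it hangs tilted by up to 0.3 rad.
- bail_hinge (a point): Middle of the hinge line of the tray's 5 mm wire bail, 40 mm above the tray's underside. The bail's straight top bar, 72 mm long along the tray's y, is 80 mm from this line. The bail leans up to 0.35 rad toward the tray's +x or -x (bar up to 27 mm off the middle, 115 to 120 mm high; lean not reported); its hinge is stiff (0.6 N m), so a push moves the tray instead.
- bottle: Bystander: white-capped jar 52 mm in diameter, 85 mm tall. Origin: centre of its underside.
- cup: Bystander: open white plastic cup 64 mm in diameter, 60 mm tall. Origin: centre of its underside.
- tweezers: Bystander: steel tweezers lying flat, 130 mm long (x), 9 mm wide, 12 mm high. Origin: centre of the underside.
Not all that is in view belongs to the job. Of the things that look like the tray, the smallest one is meant.

How it is judged:
By the outcome, as a careful person would: the job done as asked, in the order asked, and still so for the second after the job is handed in, with the robot touching nothing.
It also fails if it takes over 51 s, if anything falls off the work surface, if the arm or the gripper's body presses on something with over 40 N, if the wrist force passes 120 N, or if a joint passes its speed limit or range.

## Working session

There is one attempt and no reset: what is moved stays moved. The work goes in short steps, Python scripts to look and compute and a tool call to move; the robot and the scene stay as the last step left them, time stands still between calls to the robot, and variables do not carry over. Pictures are saved under pics/ and viewed, at most 10 in all, crops included, and the job is handed in when it is done.

Besides the shell and the picture viewer there is one more tool, called after "Call:" as name(argument=value, ...) on one line, values as JSON. play_rows: Moves the arm, as the interface text tells. Its arguments: {"type":"object","properties":{"translation":{"type":"array","items":{"type":"array","items":{"type":"number"}}},"delta_rot":{"type":"array","items":{"type":"array","items":{"type":"number"}}},"grip":{"type":"array","items":{"type":"number"}},"squeeze":{"type":"number"}},"required":["translation","delta_rot","grip"]}

```bash
mkdir -p pics; ls
cat > h.py <<'E'
import numpy as np, cv2
from plant import r
def cam(n):
    c=r.get_calibration(n); return np.array(c["intrinsics"]),np.array(c["eye"]),np.array(c["rotation"]),c
def px(n,P):
    K,e,R,_=cam(n); p=(np.atleast_2d(P)-e)@R; p=p*[1,-1,-1]; u=p@K.T; return u[:,:2]/u[:,2:]
def ray(n,uv,z):
    K,e,R,_=cam(n); d=np.linalg.inv(K)@[uv[0],uv[1],1]; d=R@(d*[1,-1,-1]); return e+d*(z-e[2])/d[2]
E
python3 - <<'E'
from h import *
s=r.get_state(); print({k:np.round(s[k],3) for k in s})
for n in ("scene","top"):
    im=r.snapshot(n); cv2.imwrite(f"pics/{n}0.png",im); print(n,cam(n)[3])
    for t in ("column","saddle","knob_mid","tray","bail_hinge","bottle","cup","tweezers"):
        print(t,[(np.round(d["point"],3).tolist(),round(d["confidence"],2)) for d in r.look_for(n,t)][:4])
E
```

```text
pics
{'clock': np.float64(0.0), 'q': array([-1.263,  0.69 , -0.195,  1.566,  0.157,  0.903, -0.215]), 'qd': array([ 0.   ,  0.   ,  0.   , -0.002,  0.   ,  0.002,  0.001]), 'joint_torque': array([ 1.0000e-03, -5.2756e+01, -1.2670e+00, -1.5343e+01, -5.3000e-02,
        6.0000e-03,  0.0000e+00]), 'tool_pos': array([0.169, 0.601, 0.302]), 'eef_rot': array([ 0.136,  0.991, -0.001, -0.   ]), 'contact_force': array([ 0.281,  0.071, -0.174]), 'moment': array([-0.019,  0.029,  0.076]), 'finger_force': np.float64(0.0), 'opening': np.float64(0.997)}
scene {'intrinsics': array([[531.98186634,   0.        , 319.09991331],
       [  0.        , 531.98186634, 230.54959685],
       [  0.        ,   0.        ,   1.        ]]), 'eye': array([1.06218165, 0.50101401, 1.0633071 ]), 'rotation': array([0.13491939, 0.30895052, 0.85929705, 0.38464909])}
column [([0.528, -0.236, 0.291], 0.98)]
saddle [([0.568, -0.076, 0.298], 0.55)]
knob_mid [([0.57, -0.073, 0.327], 0.63)]
tray [([0.494, -0.065, 0.038], 0.93), ([0.786, -0.073, 0.055], 0.73)]
bail_hinge [([0.492, -0.062, 0.039], 0.84), ([0.782, -0.068, 0.06]
[... 198 characters left out ...]
  0.        , 316.99083109],
       [  0.        , 476.86376425, 239.85974842],
       [  0.        ,   0.        ,   1.        ]]), 'eye': array([0.41520425, 0.02049128, 1.40429601]), 'rotation': array([-0.0317969 ,  0.0309383 ,  0.70762861, -0.70519043])}
column [([0.52, -0.229, 0.295], 0.8)]
saddle []
knob_mid [([0.56, -0.078, 0.343], 0.7)]
tray [([0.771, -0.084, 0.058], 0.85), ([0.258, -0.283, 0.063], 0.74), ([0.488, -0.076, 0.043], 0.73)]
bail_hinge [([0.775, -0.082, 0.059], 0.82), ([0.485, -0.072, 0.039], 0.62), ([0.258, -0.284, 0.06], 0.61)]
bottle [([0.469, 0.285, 0.086], 0.7)]
cup [([0.63, 0.333, 0.026], 0.81), ([0.561, -0.08, 0.344], 0.73)]
tweezers [([0.562, -0.076, 0.291], 0.19)]
```

View both.

```bash
sed -i 's/np.array(c\["rotation"\])/Rotation.from_quat(c["rotation"]).as_matrix()/; 1a from scipy.spatial.transform import Rotation' h.py; python3 -c "
from h import *
print(px('top',[[.488,-.076,.04],[.56,-.078,.317]]),px('scene',[[.488,-.076,.04]]))"
```

```text
[[351.25781949 256.65072251]
 [360.28623099 218.88287001]] [[302.72189741 239.39662138]]
```

View pics/top0.png

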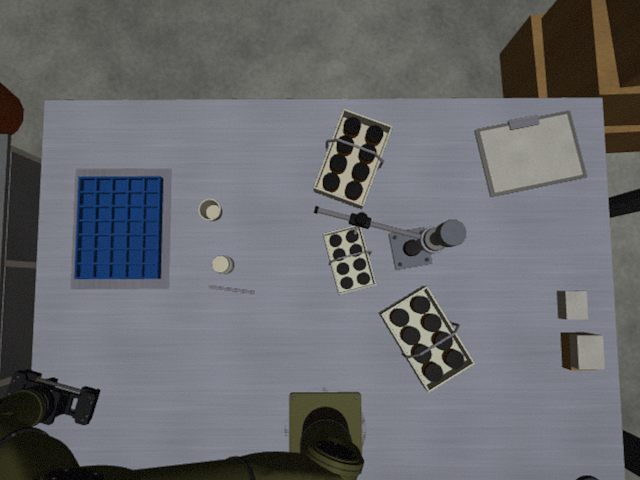

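View pics/scene0.png

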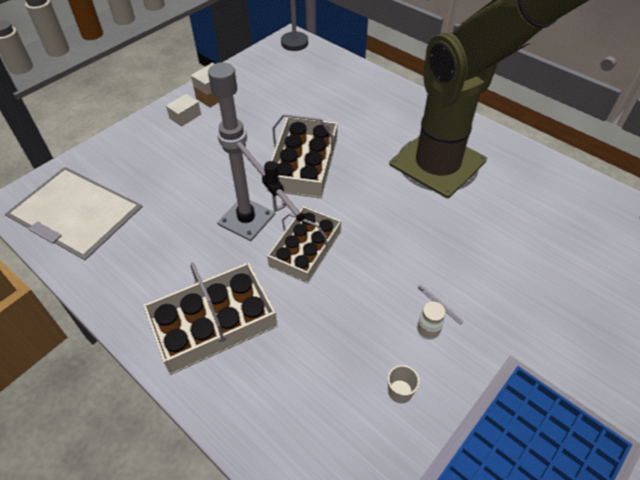

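Run:
```python
from h import *
K,e,R,_=cam("wrist"); s=r.get_state(); T=Rotation.from_quat(s["eef_rot"]).as_matrix()
print(K, T.T@(e-s["tool_pos"]), T.T@R)
# joint fit of tray/foot from top
im=cv2.imread("pics/top0.png"); c=im[190:310,300:480]
cv2.imwrite("pics/topc.png",cv2.resize(c,None,fx=4.4,fy=4.4,interpolation=cv2.INTER_CUBIC))
# rows to waypoints
p=np.array(s["tool_pos"]);
W=[[.169,.602,.46],[.40,.36,.46],[.47,-.06,.46]]
for w in W: print(np.round(T.T@(np.array(w)-p),4)); p=np.array(w)
```

```text
[[333.18191865   0.         322.99606374]
 [  0.         333.18191865 242.52073347]
 [  0.           0.           1.        ]] [ 0.08068342 -0.0006194  -0.08098634] [[ 6.43537853e-04  9.49892911e-01  3.12574861e-01]
 [ 9.99999254e-01 -2.86768421e-04 -1.18735743e-03]
 [-1.03822580e-03  3.12575392e-01 -9.49892387e-01]]
[ 0.      0.0003 -0.1572]
[-0.2878 -0.1706 -0.    ]
[-1.809e-01 -3.854e-01 -1.000e-04]
```

View pics/topc.png

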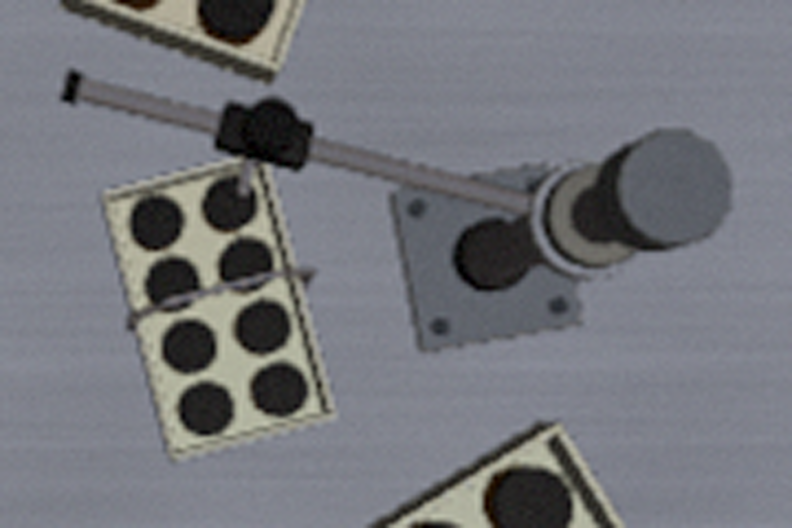

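Call:
play_rows(translation=[[0,0,-0.04],[0,0,-0.04],[0,0,-0.04],[0,0,-0.037],[-0.032,-0.019,0],[-0.032,-0.019,0],[-0.032,-0.019,0],[-0.032,-0.019,0],[-0.032,-0.019,0],[-0.032,-0.019,0],[-0.032,-0.019,0],[-0.032,-0.019,0],[-0.032,-0.019,0]], delta_rot=[[0,0,0],[0,0,0],[0,0,0],[0,0,0],[0,0,0],[0,0,0],[0,0,0],[0,0,0],[0,0,0],[0,0,0],[0,0,0],[0,0,0],[0,0,0]], grip=[1,1,1,1,1,1,1,1,1,1,1,1,1])

```text
clock: 2.52
tool_pos: [0.4007, 0.3582, 0.4599]
eef_rot: [0.136, 0.991, 0.0, 0.0]
contact_force: [0.0, 0.2, -0.7]
opening: 1.004
finger_force: 0.0
```

Call:
play_rows(translation=[[-0.0164,-0.035,0],[-0.0164,-0.035,0],[-0.0164,-0.035,0],[-0.0164,-0.035,0],[-0.0164,-0.035,0],[-0.0164,-0.035,0],[-0.0164,-0.035,0],[-0.0164,-0.035,0],[-0.0164,-0.035,0],[-0.0164,-0.035,0],[-0.0164,-0.035,0],[0,0,0],[0,0,0],[0,0,0],[0,0,0],[0,0,0],[0,0,0],[0,0,0],[0,0,0],[0,0,0]], delta_rot=[[0,0,0],[0,0,0],[0,0,0],[0,0,0],[0,0,0],[0,0,0],[0,0,0],[0,0,0],[0,0,0],[0,0,0],[0,0,0],[0,0,10],[0,0,10],[0,0,10],[0,0,10],[0,0,10],[0,0,10],[0,0,10],[0,0,4],[0,0,0]], grip=[1,1,1,1,1,1,1,1,1,1,1,1,1,1,1,1,1,1,1,1])

```text
clock: 5.03
tool_pos: [0.4696, -0.0601, 0.4598]
eef_rot: [0.705, 0.709, 0.0, 0.0]
contact_force: [-0.6, 0.7, -0.8]
opening: 0.998
finger_force: 0.0
```

Run:
```python
from h import *
s=r.get_state(); print(s["clock"],s["tool_pos"],s["eef_rot"],s["q"],s["contact_force"])
im=r.snapshot("wrist"); cv2.imwrite("pics/w1.png",im)
f=lambda a,z: np.round(ray("top",[300+a[0]/4.4,190+a[1]/4.4],z),4)
for n,a,z in [("TL",(105,190),.045),("TR",(262,158),.045),("BR",(333,412),.045),("BL",(175,460),.045),("hL",(130,325),.04),("hR",(312,270),.04),("barmid",(228,288),.118),("barL",(165,305),.118),("barR",(290,275),.118),("foot1",(392,192),.01),("foot4",(420,350),.01),("foot3",(582,325),.01),("posttop",(675,188),.455),("armend",(72,87),.287),("armnear",(520,200),.287),("knobtop",(275,125),.339),("tip",(243,185),.22)]: print(n,f(a,z))
for t in ("knob_mid","hook_tip","bail_hinge"):
    print(t,[(np.round(d["point"],3).tolist(),round(d["confidence"],2)) for d in r.look_for("wrist",t)][:4])
```

```text
5.025 [ 0.46956004 -0.06005451  0.45977021] [7.04789815e-01 7.09416176e-01 7.54635381e-05 2.43593907e-05] [-0.15078854  0.30749548  0.25345108  1.77008978 -0.08650257  1.07468582
  0.1390318 ] [-0.59795476  0.74699619 -0.79367735]
TL [0.5553 0.0022 0.045 ]
TR [ 0.5759 -0.1003  0.045 ]
BR [ 0.4108 -0.1442  0.045 ]
BL [ 0.3804 -0.0421  0.045 ]
hL [ 0.4676 -0.0137  0.04  ]
hR [ 0.503  -0.1325  0.04  ]
barmid [ 0.4871 -0.072   0.118 ]
barL [ 0.4768 -0.0333  0.118 ]
barR [ 0.4949 -0.1102  0.118 ]
foot1 [ 0.5569 -0.1899  0.01  ]
foot4 [ 0.4515 -0.2067  0.01  ]
foot3 [ 0.4677 -0.3146  0.01  ]
posttop [ 0.513  -0.2514  0.455 ]
armend [0.5861 0.0229 0.287 ]
armnear [ 0.5242 -0.2165  0.287 ]
knobtop [ 0.5581 -0.081   0.339 ]
tip [ 0.5398 -0.0738  0.22  ]
knob_mid [([0.558, -0.074, 0.338], 0.75)]
hook_tip [([0.556, -0.075, 0.305], 0.84)]
bail_hinge [([0.483, -0.073, 0.038], 0.9), ([0.312, -0.252, 0.053], 0.65)]
```

View pics/w1.png

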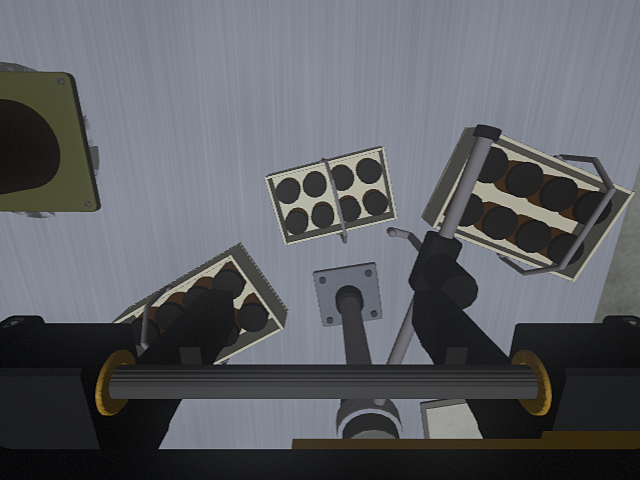

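Run:
```python
from h import *
im=cv2.imread("pics/w1.png"); x0,y0,x1,y1=250,130,450,280; k=4
c=cv2.resize(im[y0:y1,x0:x1],None,fx=k,fy=k,interpolation=cv2.INTER_CUBIC)
yaw=np.radians(14.4); ex=np.array([np.cos(yaw),np.sin(yaw),0]); ey=np.array([-np.sin(yaw),np.cos(yaw),0]); o=np.array([.4815,-.0715,0])
box=[o+ex*a*.09+ey*b*.055+[0,0,.045] for a,b in((1,1),(1,-1),(-1,-1),(-1,1))]
q=((px("wrist",box)-[x0,y0]+.5)*k).astype(int); cv2.polylines(c,[q],True,(0,255,0),1)
for L,col in((-.3,(255,0,0)),(0,(0,255,255)),(.3,(0,0,255))):
    t=o+ex*np.sin(L)*.08+[0,0,.04+.08*np.cos(L)]
    q=((px("wrist",[t+ey*.036,t-ey*.036])-[x0,y0]+.5)*k).astype(int); cv2.polylines(c,[q],False,col,1)
cv2.imwrite("pics/w1c.png",c)
```

```text
(no output)
```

View pics/w1c.png

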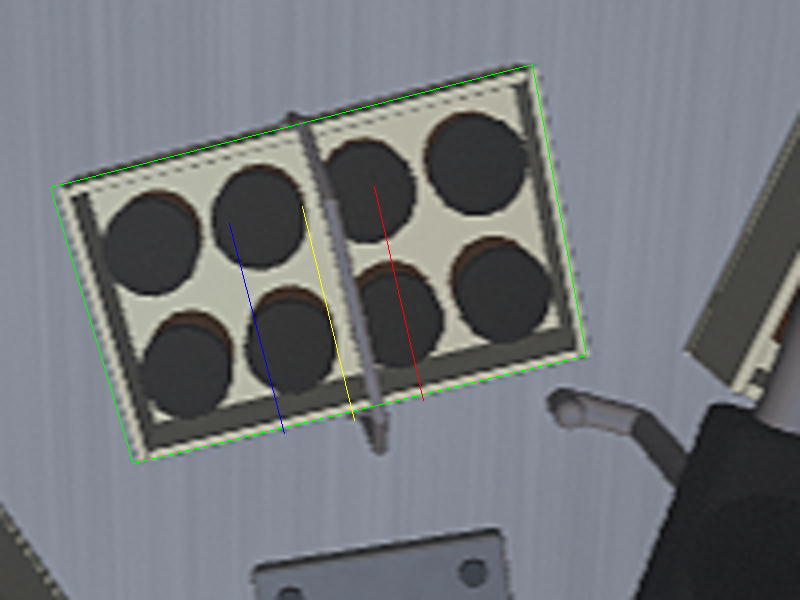

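Call:
play_rows(translation=[[-0.006,0.029,0],[-0.006,0.029,0],[-0.007,0.03,0],[0,0,0.025],[0,0,0.025],[0,0,0.025],[0,0,0.02],[0,0,0],[0,0,0],[0,0,0],[0,0,0],[0,0,0],[0,0,0]], delta_rot=[[0,0,0],[0,0,0],[0,0,0],[0,0,0],[0,0,0],[0,0,0],[0,0,0],[0,0,0],[0,0,0],[0,0,0],[0,0,0],[0,0,0],[0,0,0]], grip=[1,1,1,1,1,1,1,1,-1,-1,-1,-1,-1], squeeze=40)

```text
clock: 6.85
tool_pos: [0.5577, -0.0787, 0.3648]
eef_rot: [0.705, 0.709, 0.0, 0.0]
contact_force: [-0.4, -0.1, 0.5]
opening: 0.456
finger_force: 0.0
```

Run:
```python
from h import *
s=r.get_state(); print({k:np.round(s[k],4) for k in s})
for n in ("scene","top"):
    im=r.snapshot(n)
    cv2.imwrite(f"pics/{n}2.png",im)
    for t in ("knob_mid","hook_tip","saddle"):
        print(n,t,[(np.round(d["point"],3).tolist(),round(d["confidence"],2)) for d in r.look_for(n,t)][:2])
K=px("scene",[[.488,-.071,.1195]])[0]; print(K)
im=cv2.imread("pics/scene2.png"); cv2.imwrite("pics/s2c.png",cv2.resize(im[140:290,210:410],None,fx=4,fy=4,interpolation=cv2.INTER_CUBIC))
# rays
print(ray("wrist",(392,232),.22))
```

```text
{'clock': np.float64(6.85), 'q': array([-0.0801,  0.5403,  0.229 ,  1.6887, -0.1464,  0.9292,  0.2108]), 'qd': array([ 0.002 ,  0.0025, -0.0001,  0.0005,  0.0004, -0.0009, -0.0004]), 'joint_torque': array([ 1.9000e-03, -4.5167e+01,  3.2474e+00, -1.5720e+01, -4.8000e-02,
        3.1400e-02, -1.0000e-04]), 'tool_pos': array([ 0.5577, -0.0787,  0.3648]), 'eef_rot': array([7.051e-01, 7.091e-01, 1.000e-04, 0.000e+00]), 'contact_force': array([-0.4268, -0.0841,  0.5065]), 'moment': array([-0.0294,  0.0702, -0.0048]), 'finger_force': np.float64(0.0), 'opening': np.float64(0.4562)}
scene knob_mid [([0.567, -0.07, 0.321], 0.55)]
scene hook_tip [([0.564, -0.07, 0.298], 0.93)]
scene saddle [([0.561, -0.07, 0.292], 0.63), ([0.615, 0.326, 0.034], 0.41)]
top knob_mid []
top hook_tip []
top saddle [([0.523, -0.026, 0.039], 0.55)]
[303.27979288 219.35359501]
[ 0.60690678 -0.06396885  0.22      ]
```

View pics/s2c.png

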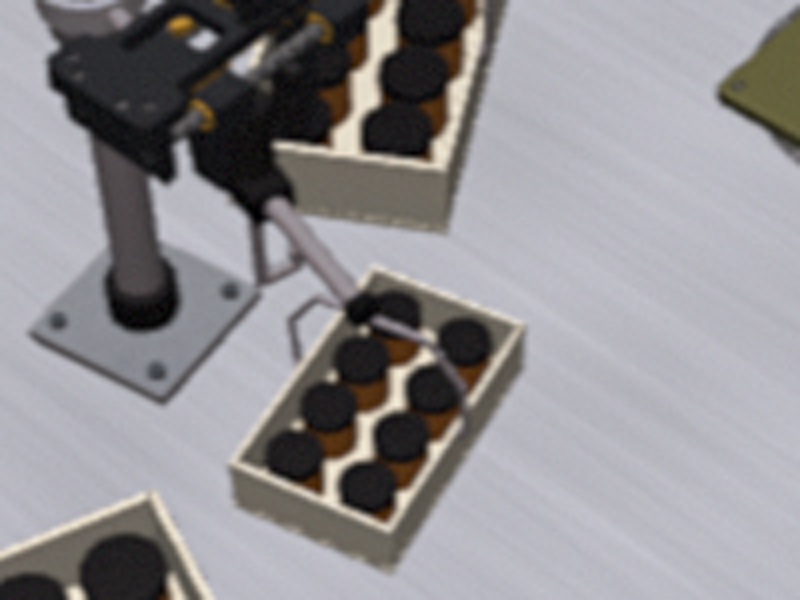

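Call:
play_rows(translation=[[0,0,0],[0,0,0],[0,0,0],[0,0,0.005],[0,0,0.01],[0,0,0.01]], delta_rot=[[0,0,0],[0,0,0],[0,0,0],[0,0,0],[0,0,0],[0,0,0]], grip=[-1,-1,-1,-1,-1,-1])

```text
clock: 8.0
tool_pos: [0.5593, -0.0792, 0.3415]
eef_rot: [0.705, 0.709, 0.002, 0.002]
contact_force: [-0.2, 0.7, 10.4]
opening: 0.306
finger_force: 40.0
```

Call:
play_rows(translation=[[0,0,0.01],[0,0,0.01],[0,0,0.01],[0,0,0.01],[0,0,0.01],[0,0,0.01],[0,0,0.01],[0,0,0.01],[0,0,0.01],[0,0,0.01],[0,0,0],[0,0,0]], delta_rot=[[0,0,0],[0,0,0],[0,0,0],[0,0,0],[0,0,0],[0,0,0],[0,0,0],[0,0,0],[0,0,0],[0,0,0],[0,0,0],[0,0,0]], grip=[-1,-1,-1,-1,-1,-1,-1,-1,-1,-1,-1,-1])

```text
clock: 9.5
tool_pos: [0.5595, -0.0792, 0.2415]
eef_rot: [0.705, 0.709, 0.002, 0.002]
contact_force: [1.0, 0.6, 12.1]
opening: 0.309
finger_force: 40.0
```

Run:
```python
from h import *
s=r.get_state(); print({k:np.round(s[k],4) for k in ("clock","tool_pos","contact_force","opening","finger_force","eef_rot")})
im=r.snapshot("scene")
im2=cv2.resize(im[140:290,210:410],None,fx=4,fy=4,interpolation=cv2.INTER_CUBIC)
S=s["tool_pos"]+np.array([0,0,-.045-.107+.003]); print("saddle est",S)
th=np.arctan2(S[0]-.5125,S[1]+.252); h=np.array([np.cos(th),-np.sin(th),0])
for p in (S,S+h*-.022+[0,0,.01],S+[0,0,.066]): print(px("scene",p)[0]); cv2.circle(im2,tuple(((px("scene",p)[0]-[210,140]+.5)*4).astype(int)),4,(0,0,255),1)
cv2.imwrite("pics/s3c.png",im2)
```

```text
{'clock': np.float64(9.5), 'tool_pos': array([ 0.5595, -0.0792,  0.2415]), 'contact_force': array([ 1.0117,  0.6363, 12.075 ]), 'opening': np.float64(0.3089), 'finger_force': np.float64(40.0211), 'eef_rot': array([0.7052, 0.709 , 0.0016, 0.002 ])}
saddle est [ 0.55950758 -0.07916804  0.09250584]
[280.02479701 242.65820479]
[287.95761838 235.91321432]
[278.16806915 224.3409965 ]
```

View pics/s3c.png

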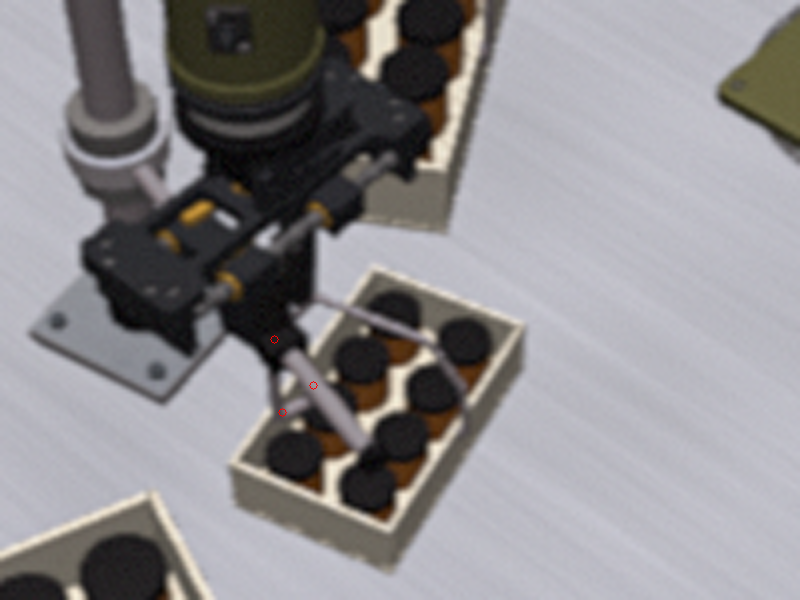

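Call:
play_rows(translation=[[0.0015,-0.009,0],[0.0015,-0.009,0],[0.0014,-0.009,0],[0.0013,-0.009,0],[0.0013,-0.009,0],[0,0,0]], delta_rot=[[0,0,0],[0,0,0],[0,0,0],[0,0,0],[0,0,0],[0,0,0]], grip=[-1,-1,-1,-1,-1,-1])

```text
clock: 10.3
tool_pos: [0.5138, -0.0723, 0.2414]
eef_rot: [0.705, 0.709, 0.001, 0.002]
contact_force: [-0.3, 0.3, 12.1]
opening: 0.311
finger_force: 40.0
```

Call:
play_rows(translation=[[0.0005,-0.004,0],[0.0005,-0.004,0],[0.0005,-0.003,0],[0,0,0]], delta_rot=[[0,0,0],[0,0,0],[0,0,0],[0,0,0]], grip=[-1,-1,-1,-1])

```text
clock: 10.8
tool_pos: [0.5033, -0.071, 0.2414]
eef_rot: [0.705, 0.709, 0.002, 0.002]
contact_force: [0.5, 0.9, 12.1]
opening: 0.307
finger_force: 40.0
```

Call:
play_rows(translation=[[0,-0.002,0],[0,-0.002,0],[0,0,0]], delta_rot=[[0,0,0],[0,0,0],[0,0,0]], grip=[-1,-1,-1])

```text
clock: 11.18
tool_pos: [0.4994, -0.071, 0.2414]
eef_rot: [0.705, 0.709, 0.002, 0.002]
contact_force: [-0.4, -0.1, 13.1]
opening: 0.306
finger_force: 40.0
```

Run:
```python
from h import *
s=r.get_state(); print({k:np.round(s[k],4) for k in ("clock","tool_pos","contact_force","opening","finger_force")})
im=r.snapshot("wrist"); p=px("wrist",[.488,-.071,.118])[0]; print(p)
x0,y0=(p-[100,75]).astype(int); x0=np.clip(x0,0,440); y0=np.clip(y0,0,330)
a=cv2.resize(im[y0:y0+150,x0:x0+200],(400,300),interpolation=cv2.INTER_CUBIC)
im=r.snapshot("scene"); b=cv2.resize(im[170:290,250:350],(400,480),interpolation=cv2.INTER_CUBIC)
c=np.zeros((480,800,3),np.uint8); c[:300,:400]=a; c[:,400:]=b
cv2.imwrite("pics/m4.png",c)
```

```text
{'clock': np.float64(11.175), 'tool_pos': array([ 0.4994, -0.071 ,  0.2414]), 'contact_force': array([-0.398 , -0.1254, 13.113 ]), 'opening': np.float64(0.306), 'finger_force': np.float64(40.0054)}
[303.6735488  261.89240435]
```

View pics/m4.png

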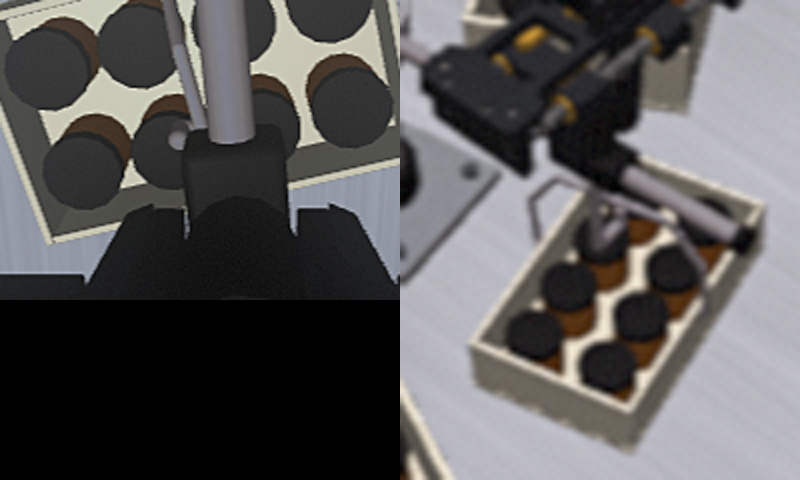

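Call:
play_rows(translation=[[0,-0.0015,0],[0,0,0],[0,0,-0.004],[0,0,-0.004],[0,0,-0.004],[0,0,-0.004],[0,0,-0.002],[0,0,0]], delta_rot=[[0,0,0],[0,0,0],[0,0,0],[0,0,0],[0,0,0],[0,0,0],[0,0,0],[0,0,0]], grip=[-1,-1,-1,-1,-1,-1,-1,-1])

```text
clock: 12.28
tool_pos: [0.4981, -0.071, 0.2595]
eef_rot: [0.705, 0.709, 0.002, 0.002]
contact_force: [-0.3, 1.0, 12.0]
opening: 0.31
finger_force: 40.0
```

Call:
play_rows(translation=[[0,0,-0.002],[0,0,-0.002],[0,0,-0.002],[0,0,0]], delta_rot=[[0,0,0],[0,0,0],[0,0,0],[0,0,0]], grip=[-1,-1,-1,-1])

```text
clock: 12.78
tool_pos: [0.498, -0.071, 0.2655]
eef_rot: [0.705, 0.709, 0.002, 0.002]
contact_force: [0.9, -0.3, 12.8]
opening: 0.309
finger_force: 40.0
```

Call:
play_rows(translation=[[0,0,-0.0015],[0,0,-0.0015],[0,0,-0.0015],[0,0,0]], delta_rot=[[0,0,0],[0,0,0],[0,0,0],[0,0,0]], grip=[-1,-1,-1,-1])

```text
clock: 13.28
tool_pos: [0.498, -0.071, 0.2699]
eef_rot: [0.705, 0.709, 0.002, 0.002]
contact_force: [-0.5, 0.3, 12.5]
opening: 0.304
finger_force: 40.0
```

Call:
play_rows(translation=[[0,0,-0.0015],[0,0,-0.0015],[0,0,0]], delta_rot=[[0,0,0],[0,0,0],[0,0,0]], grip=[-1,-1,-1])

```text
clock: 13.65
tool_pos: [0.4978, -0.0709, 0.2727]
eef_rot: [0.705, 0.709, 0.002, 0.002]
contact_force: [0.4, 0.4, 9.6]
opening: 0.306
finger_force: 40.0
```

Call:
play_rows(translation=[[0,0,-0.0015],[0,0,-0.0015],[0,0,-0.0015],[0,0,-0.002],[0,0,-0.003],[0,0,-0.003],[0,0,-0.003],[0,0,-0.003],[0,0,0]], delta_rot=[[0,0,0],[0,0,0],[0,0,0],[0,0,0],[0,0,0],[0,0,0],[0,0,0],[0,0,0],[0,0,0]], grip=[-1,-1,-1,-1,-1,-1,-1,-1,-1])

```text
clock: 14.78
tool_pos: [0.4972, -0.0708, 0.2907]
eef_rot: [0.705, 0.709, 0.001, 0.001]
contact_force: [-0.2, -0.3, 6.4]
opening: 0.305
finger_force: 40.0
```

Run:
```python
from h import *
s=r.get_state(); print({k:np.round(s[k],4) for k in ("clock","tool_pos","contact_force","opening","finger_force")})
im=r.snapshot("wrist"); p=px("wrist",[.488,-.071,.12])[0]
x0,y0=(p-[100,75]).astype(int); x0=np.clip(x0,0,440); y0=np.clip(y0,0,330)
a=cv2.resize(im[y0:y0+150,x0:x0+200],(400,300),interpolation=cv2.INTER_CUBIC)
im=r.snapshot("scene"); b=cv2.resize(im[170:290,250:350],(400,480),interpolation=cv2.INTER_CUBIC)
c=np.zeros((480,800,3),np.uint8); c[:300,:400]=a; c[:,400:]=b
cv2.imwrite("pics/m5.png",c)
```

```text
{'clock': np.float64(14.775), 'tool_pos': array([ 0.4972, -0.0708,  0.2907]), 'contact_force': array([-0.1953, -0.3362,  6.4313]), 'opening': np.float64(0.3051), 'finger_force': np.float64(40.0004)}
```

View pics/m5.png

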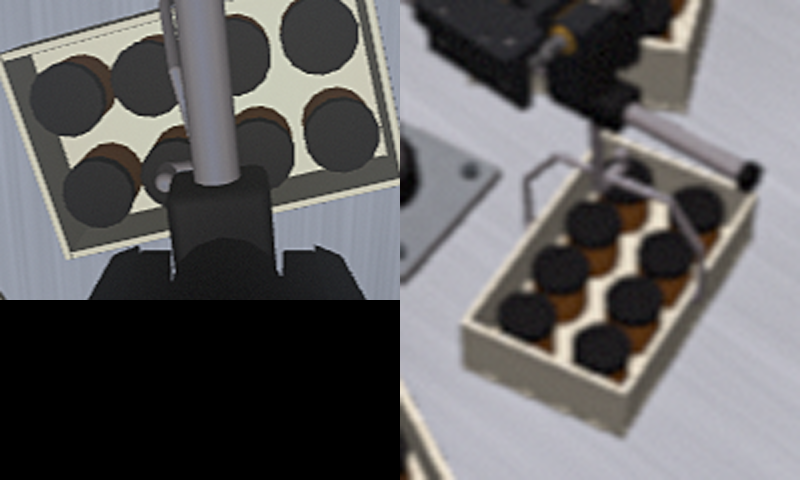

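Call:
play_rows(translation=[[0,0,-0.003],[0,0,-0.003],[0,0,-0.003],[0,0,-0.003],[0,0,-0.003],[0,0,-0.003],[0,0,-0.003],[0,0,-0.003],[0,0,-0.003],[0,0,-0.003],[0,0,-0.003],[0,0,-0.003],[0,0,-0.003],[0,0,-0.003],[0,0,-0.003],[0,0,-0.003],[0,0,-0.003],[0,0,-0.003],[0,0,-0.003],[0,0,-0.003]], delta_rot=[[0,0,0],[0,0,0],[0,0,0],[0,0,0],[0,0,0],[0,0,0],[0,0,0],[0,0,0],[0,0,0],[0,0,0],[0,0,0],[0,0,0],[0,0,0],[0,0,0],[0,0,0],[0,0,0],[0,0,0],[0,0,0],[0,0,0],[0,0,0]], grip=[-1,-1,-1,-1,-1,-1,-1,-1,-1,-1,-1,-1,-1,-1,-1,-1,-1,-1,-1,-1])

```text
clock: 17.38
tool_pos: [0.4961, -0.0706, 0.3499]
eef_rot: [0.705, 0.709, 0.0, -0.0]
contact_force: [0.0, -0.2, 3.6]
opening: 0.305
finger_force: 40.0
```

Call:
play_rows(translation=[[0,0,-0.002],[0,0,-0.002],[0,0,-0.002],[0,0,-0.002],[0,0,-0.002],[0,0,-0.001],[0,0,-0.001],[0,0,0]], delta_rot=[[0,0,0],[0,0,0],[0,0,0],[0,0,0],[0,0,0],[0,0,0],[0,0,0],[0,0,0]], grip=[-1,-1,-1,-1,-1,-1,-1,-1])

```text
clock: 18.38
tool_pos: [0.4962, -0.0705, 0.3618]
eef_rot: [0.705, 0.709, 0.0, -0.0]
contact_force: [-0.5, -0.1, 4.4]
opening: 0.306
finger_force: 40.0
```

Call:
play_rows(translation=[[0,0,-0.001],[0,0,-0.001],[0,0,-0.001],[0,0,0]], delta_rot=[[0,0,0],[0,0,0],[0,0,0],[0,0,0]], grip=[-1,-1,-1,-1])

```text
clock: 18.88
tool_pos: [0.4956, -0.0704, 0.364]
eef_rot: [0.705, 0.709, -0.001, -0.001]
contact_force: [0.9, 0.1, -3.1]
opening: 0.303
finger_force: 40.0
```

Call:
play_rows(translation=[[0,0,-0.0005],[0,0,-0.0005],[0,0,0]], delta_rot=[[0,0,0],[0,0,0],[0,0,0]], grip=[-1,-1,-1])

```text
clock: 19.25
tool_pos: [0.4956, -0.0704, 0.365]
eef_rot: [0.705, 0.709, -0.001, -0.001]
contact_force: [0.6, 0.6, -8.7]
opening: 0.304
finger_force: 40.0
```

Call:
play_rows(translation=[[0,0,0.0005],[0,0,0.0005],[0,0,0],[0,0,0],[0,0,0],[0,0,0],[0,0,0],[0,0,0],[0,0,0],[0,0,0],[0,0,0],[0,0,0],[0,0,0],[0,0,0],[0,0,0],[0,0,0]], delta_rot=[[0,0,0],[0,0,0],[0,0,0],[0,0,0],[0,0,0],[0,0,0],[0,0,0],[0,0,0],[0,0,0],[0,0,0],[0,0,0],[0,0,0],[0,0,0],[0,0,0],[0,0,0],[0,0,0]], grip=[-1,-1,-1,-1,-1,-1,-1,-1,-1,-1,-1,-1,-1,-1,-1,-1], squeeze=15)

```text
clock: 21.25
tool_pos: [0.4961, -0.0706, 0.3647]
eef_rot: [0.705, 0.709, 0.0, -0.0]
contact_force: [0.3, 0.1, -6.3]
opening: 0.311
finger_force: 15.0
```

Call:
play_rows(translation=[[0,0,0],[0,0,0],[0,0,0],[0,0,0],[0,0,0],[0,0,0],[0,0,0],[0,0,0]], delta_rot=[[0,0,0],[0,0,0],[0,0,0],[0,0,0],[0,0,0],[0,0,0],[0,0,0],[0,0,0]], grip=[-0.35,-0.3,-0.2,0,0.3,0.5,0.5,0.5])

```text
clock: 22.25
tool_pos: [0.4961, -0.0705, 0.3647]
eef_rot: [0.705, 0.709, 0.0, -0.0]
contact_force: [-0.1, -0.0, 0.2]
opening: 0.751
finger_force: 0.0
```

Free of the knob; withdraw straight up, then check.

Call:
play_rows(translation=[[0,0,-0.01],[0,0,-0.02],[0,0,-0.02],[0,0,-0.02],[0,0,-0.02],[0,0,-0.02],[0,0,-0.01],[0,0,0],[0,0,0],[0,0,0],[0,0,0]], delta_rot=[[0,0,0],[0,0,0],[0,0,0],[0,0,0],[0,0,0],[0,0,0],[0,0,0],[0,0,0],[0,0,0],[0,0,0],[0,0,0]], grip=[0.5,0.5,0.5,0.5,0.5,0.5,0.5,0.5,0.5,0.5,0.5])

```text
clock: 23.62
tool_pos: [0.496, -0.0706, 0.4843]
eef_rot: [0.705, 0.709, -0.0, -0.0]
contact_force: [0.0, -0.5, -0.8]
opening: 0.749
finger_force: 0.0
```

Run:
```python
from h import *
s=r.get_state(); print({k:np.round(s[k],4) for k in ("clock","tool_pos","contact_force","opening")})
a=r.snapshot("scene"); 
b=a
for i in range(10): b=r.snapshot("scene")
print("motion",cv2.absdiff(a,b)[120:300,200:400].mean(), cv2.absdiff(a,b)[300:,400:].mean())
cv2.imwrite("pics/s6.png",cv2.resize(b[90:315,200:400],(533,600)))
print([(np.round(d["point"],3).tolist(),d["confidence"]) for d in r.look_for("scene","tray")])
```

```text
{'clock': np.float64(23.625), 'tool_pos': array([ 0.496 , -0.0706,  0.4843]), 'contact_force': array([ 0.0467, -0.4683, -0.7719]), 'opening': np.float64(0.7492)}
motion 1.4602222222222223 1.356766975308642
[([0.503, -0.067, 0.124], 0.75), ([0.788, -0.074, 0.059], 0.64), ([0.259, -0.279, 0.06], 0.62)]
```

View pics/s6.png

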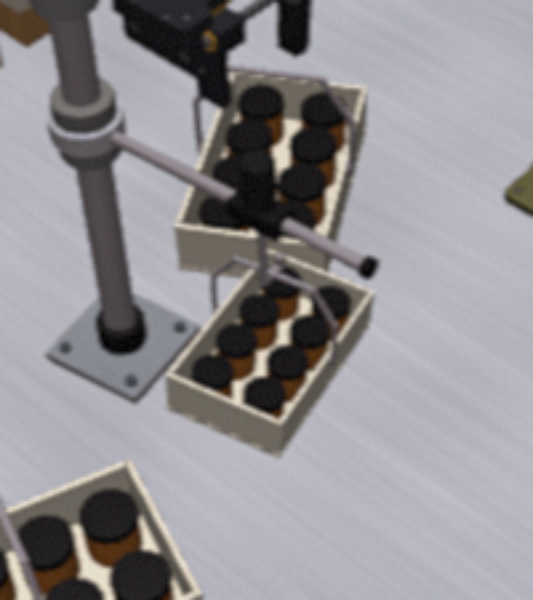

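The picture shows the small tray hanging level and still from the hook by its bail (hook at about 262,265), with the gripper clear above it. I'm handing in.

```bash
python3 -c "
from plant import r
print(r.finish_job())"
```

```text
the job is handed in; nothing more can be done
None
```

The smallest white tray now hangs at rest by its bail from the hook, which is back at the top of its travel; the gripper is clear, the jar, cup and tweezers were left alone, and the job was handed in at about 24 s of the 51 s.

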